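Free the stuck lid of the tall jar

ROBOT

A 7-joint arm with a two-finger parallel gripper is mounted at the origin on a cart in front of the work surface, level with it; the furniture and walls round the work are solid. World frame = base frame: x ahead of the robot, y to its left, z up, the work surface at z = 0. Lengths are in mm, angles in rad, forces in N, time in s.
With the tool pointing down it reaches from about 425 to 875 mm from the base axis. Payload 4.7 kg.
Tool frame: the origin (TCP) lies midway between the tips of the shut fingers; the grasp point (between the pads) lies 19 mm behind it; z points along the fingers, y is the line along which they close (so a half turn about z gives the same grasp; the last joint's range is limited). The gripper opens to 85 mm and grips with 20 to 120 N. Pads are 22 mm wide; open, the fingers measure 114 mm over their backs; the gripper's body (76 mm by 85 mm) begins 54 mm behind the grasp point. The pads swing forward as they close: fully open they stand 13 mm farther back than shut.
Start: joints at [1.353, 0.321, -0.07, 1.45, 0.023, 1.371, -0.057], TCP at [149.301, -632.644, 193.049] pointing down, gripper open.
Joint ranges: [-2.86, 2.86], [-0.3, 2.09], [-1.38, 1.24], [0.06, 2.45], [-1.56, 4.7], [0.09, 2.05], [-2.69, 2.69]. Speed limits (rad/s): [2.57, 2.57, 3.14, 3.14, 3.14, 3.14, 3.14].

INTERFACE

Orientations are given as a 3x3 rotation matrix whose columns are the frame's x, y, z axes.
In Python, from rig import env gives the robot as it stands. The module is installed in compiled form; this text tells all that it offers.
- The arm moves only by the shell command python3 -m crank 'ROWS'. ROWS is JSON, a list of rows, each a list of 7 numbers: the shift along the tool's x, y, z in mm, then the turn, a rotation vector about the tool's x, y, z in rad, then the opening, from 0 (shut) to 1 (fully open). In form: [[dx, dy, dz, rx, ry, rz, claw], ...]. A call has 1 to 12 rows; each row shifts and turns the commanded pose from where the row before left it, along the tool's axes as they then stand; what a row does not reach is not made up. A row lasts 1/8 s, in which the tool goes at most 62.5 mm and 10.7 degrees, less where a joint would pass 70% of its speed; a pose out of reach is approached as far as the arm can. A call is refused whole if a number of a shift passes 62.5 or a number of a turn 0.188, either way. A call with a gripper value outside its range is refused whole. The fingers move at their own pace and stop on an object; the grip force is fixed at half the most. Time passes only in rows, so rows that do not move let the fingers close. It gives the time, the measured TCP pose, the force, the opening and the grip force at its end, in the units of the state.
- env.observe(): the state, without advancing time (a new reading comes with each control period).
- env.grab_frame(name): name is "side" or "top"; returns a dict with "image" (480x640x3 uint8, red, green, blue), "depth" (480x640 float32, mm along the optical axis (not along the pixel's ray), 0 where there is no reading), "fx", "fy", "cx", "cy" (pixels), "world_to_cam" (4x4, takes a point from world to camera coordinates). Camera axes: x right, y up, looking along -z (the intrinsics and any distortion apply to the point x, -y, -z); pixel columns grow to the right and rows downward; lengths in mm; the calibration is good to about 2 mm. A picture is of the moment at which its call begins.
- env.sign_off(): hands the job in; it is judged then, once.
The state is a dict: "clock": time; "joint_positions": joint angles; "dq": joint speeds; "joint_efforts": joint torques, N m; "tcp_pos": TCP position; "tool_rot": TCP orientation; "ft_force": force on the tool from outside, world axes, zero at the start; "moment": the same for the moment, N m; "width": opening from 0.0 (shut) to 1.0 (fully open); "grasp_force": force on a finger pad.
Only numpy, scipy, OpenCV 4.12 (cv2) and the standard library are available. Lean on these libraries where they do the work, as an engineer would, in place of code of your own. Each camera call takes 0.05 s, during which the arm holds its last target. There are 200 camera calls.

TASK

The tall jar in the slanted stand is to be refilled, but its screw lid is stuck: break it loose counter-clockwise with a firm twist, spin it the rest of the way off, and set it down (not dropped) flat on the chopping board, top side up, then let go. Leave the garlic, the salt shaker and the kitchen timer where they are.

Things in the scene. Friction and masses are not known exactly. Their poses are not given: they have to be found in the camera images.
- lid_center (a point): the steel screw lid of the tall jar, round, ribbed side, 60 mm across, 20 mm high, 0.12 kg; this point is its centre, half-way up. z points out of its top along the jar's axis (25 degrees from vertical while on the jar). Stuck: 0.8 to 1.6 N m break it loose within the first 30 degrees counter-clockwise (seen from its top); grip firmly
- lid: the same lid; origin: centre of its open underside, 10 mm below lid_center. Its x is parallel to the jar's when fully tight; it starts 0 to 12 degrees off that. Once loose it turns easily and sits on the rim; its two-start thread lets go about 100 degrees from tight (till then it cannot be lifted) and a stop comes at about 140: from 107 to 133 it lifts straight off along the jar's axis
- tall_jar: square glass jar, 72 x 72 mm, body 90 mm high, then a shoulder and a round neck 41 mm across to the rim at 126 mm; it is the tallest of three jars and its lid stands 32 mm farther out than theirs. Held in the stand, it cannot turn or lift. Origin: centre of its base; z along its axis, which leans 25 degrees from vertical, the mouth towards the stand's front
- jar_stand: wooden slanted stand with three square holes 104 mm apart in a row along its y axis, each holding a jar; 348 mm wide, 135 deep, 111 high, fixed. Origin on the worktop under its middle; its front faces -x, z is up. The two short jars are fixed, their lids are also 60 mm across
- board: wooden chopping board, 235 mm along its x, 280 mm along its y, 22 mm thick, lying flat and fixed; origin at the centre of its underside. The garlic lies near its corner at -x, -y; the middle is free
- garlic: a garlic bulb about 60 mm across and 58 mm high, loose, on the board; origin at the centre of its underside. To be left alone
- salt_shaker: glass salt shaker, 44 mm across, 90 mm high, loose on the worktop in front of the stand; origin at the centre of its underside. To be left alone
- timer: kitchen timer with a turning top, 65 mm across, 48 mm high, loose on the worktop in front of the stand; origin at the centre of its underside. To be left alone
Things that resemble listed ones, but are neither listed nor needed, are in the scene too. Of the things like the lid, leave any that is green; of the rest the smaller one is meant.

How it is judged:
By the outcome, as a careful person would: the job done as asked, in the order asked, and still so for the second after the job is handed in, with the robot touching nothing.
It also fails if it takes over 54 s, if anything falls off the work surface, if the arm or the gripper's body presses on something with over 40 N, if the wrist force passes 120 N, or if a joint passes its speed limit or range.

## Working session

There is one attempt and no reset: what is moved stays moved. The work goes in short steps, Python scripts to look and compute and a shell command to move; the robot and the scene stay as the last step left them, time stands still between calls to the robot, and variables do not carry over. Pictures are saved under pics/ and viewed, at most 10 in all, crops included, and the job is handed in when it is done.

```bash
mkdir -p pics; python3 - <<'E'
from rig import env
import cv2,numpy as np
for n in("side","top"):
    f=env.grab_frame(n); cv2.imwrite(f"pics/{n}0.png",f["image"][...,::-1]); np.savez(f"{n}0.npz",**f)
    print(n,f["fx"],f["fy"],f["cx"],f["cy"],f.keys()); print(np.round(f["world_to_cam"],3).tolist())
s=env.observe(); print(s["clock"],s["tcp_pos"],np.round(s["tool_rot"],3).tolist())
E
```

```text
side 540.3401587951722 540.3401587951722 322.3296313912405 245.98602058890754 dict_keys(['image', 'depth', 'fx', 'fy', 'cx', 'cy', 'world_to_cam'])
[[0.998, 0.06, 0.014, -505.344], [-0.042, 0.499, 0.865, -16.393], [0.045, -0.864, 0.501, -1333.575], [0.0, 0.0, 0.0, 1.0]]
top 488.54044676957926 488.54044676957926 320.4874927411108 235.7825598000444 dict_keys(['image', 'depth', 'fx', 'fy', 'cx', 'cy', 'world_to_cam'])
[[0.005, -1.0, 0.005, -149.992], [0.98, 0.006, 0.198, -534.714], [-0.198, 0.004, 0.98, -1285.567], [0.0, 0.0, 0.0, 1.0]]
0.1 [ 149.15394359 -632.09720912  192.02771668] [[0.973, 0.23, -0.0], [0.23, -0.973, 0.002], [-0.0, -0.002, -1.0]]
```

View pics/side0.png

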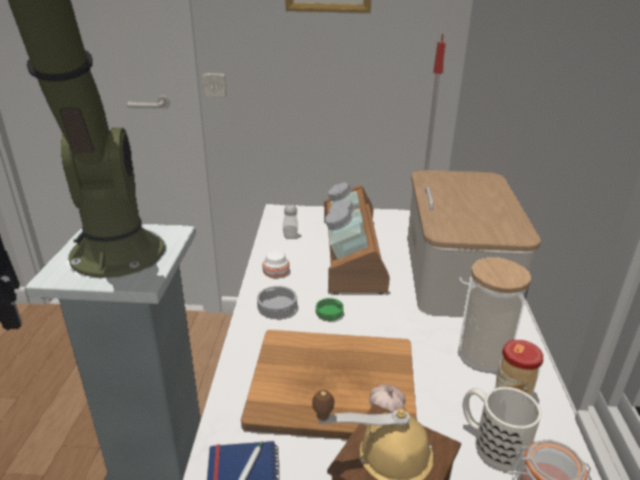

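View pics/top0.png

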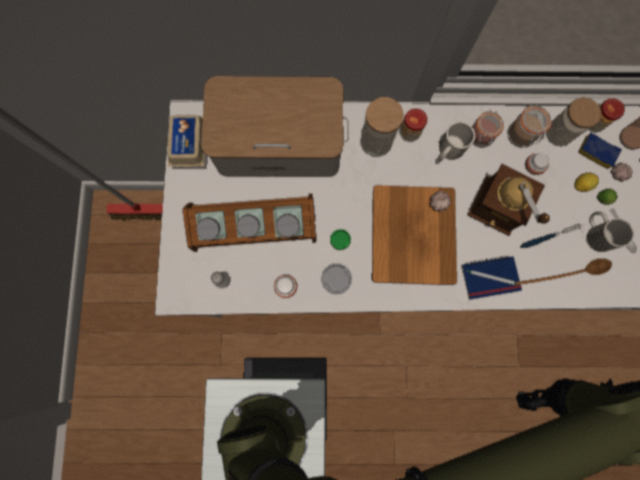

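The side view shows the stand at about (355,235) with lids at (340,190) and (338,215), and the board at (330,380). In the top view the three lids are at (207,228), (246,225) and (289,224), the board is at (414,235) with the garlic at (440,201), the shaker is at (220,279) and the timer at (286,286). Next I'll take depth on the lids.

```bash
cat > h.py <<'E'
import numpy as np,cv2
def pts(f):
    K=f["depth"];v,u=np.mgrid[:480,:640];z=K
    p=np.stack([(u-f["cx"])*z/f["fx"],-(v-f["cy"])*z/f["fy"],-z,np.ones_like(z)],-1)
    P=p@np.linalg.inv(f["world_to_cam"]).T
    P=P[...,:3]; P[K==0]=np.nan; return P
E
python3 - <<'E'
from h import *
import numpy as np,cv2
t=dict(np.load("top0.npz"));P=pts(t)
for u,v in [(207,228),(246,225),(289,224)]:
    q=P[v-20:v+21,u-20:u+21]
    im=t["image"][v-20:v+21,u-20:u+21]
    print(u,np.round(P[v,u]),np.round(P[v-8:v+9:4,u,2]),np.round(P[v,u-16:u+17:4,2]),im[20,20])
for n,u,v in [("shk",220,279),("tim",286,286),("grey",336,278),("green",340,239),("garlic",440,201),("bd",400,240),("bdTL",376,189),("bdTR",452,189),("bdBL",376,281),("bdBR",452,281),("table",360,150),("standL",191,232),("standR",311,215)]: print(n,np.round(P[v,u]))
hi=P[...,2]; m=(P[...,0]>350)&(P[...,0]<560)&(P[...,1]>-100)&(P[...,1]<300)
np.save("P.npy",P)
b=cv2.resize(t["image"][190:260,170:330,::-1],(800,350),interpolation=2)
s=dict(np.load("side0.npz"))
c=cv2.resize(s["image"][170:300,260:420,::-1],(800,650),interpolation=2)[:250+200]
cv2.imwrite("pics/z.png",cv2.resize(np.vstack([b,c]),(600,600)))
E
```

```text
207 [538. 147. 133.] [143. 136. 133. 130. 123.] [ nan  89. 135. 133. 133. 131. 138. 125.  96.] [113 109 108]
246 [546.  46. 135.] [143. 140. 135. 128. 129.] [ 86.  88. 134. 127. 135. 134. 131. 131.  91.] [113 110 108]
289 [543. -67. 163.] [170. 164. 163. 154. 152.] [ 81. 165. 166. 163. 163. 165. 164. 118.  84.] [112 109 107]
shk [412. 116.  86.]
tim [398. -55.  51.]
grey [ 425. -191.    6.]
green [ 536. -202.    7.]
garlic [ 632. -475.   69.]
bd [ 532. -370.   21.]
bdTL [ 681. -306.   19.]
bdTR [ 681. -523.   22.]
bdBL [ 416. -301.   21.]
bdBR [ 417. -511.   21.]
table [ 805. -263.    2.]
standL [539. 201.  80.]
standR [ 585. -121.   89.]
```

View pics/z.png

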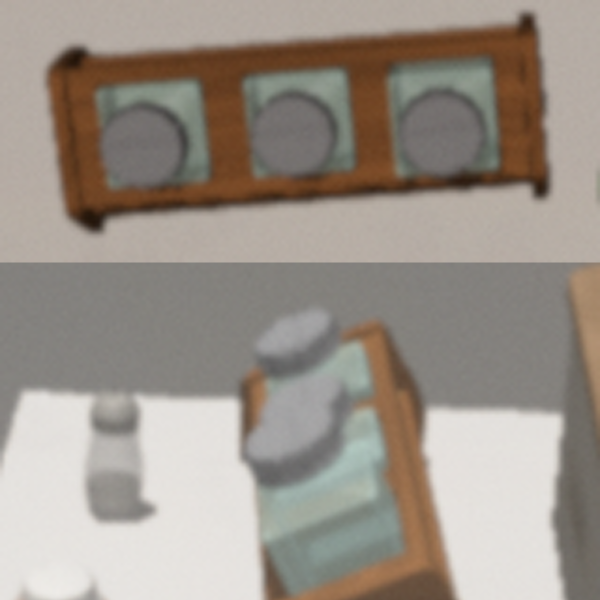

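The zoom confirms the lid standing farthest out, at top-view pixel (289,224), belongs to the tall jar. Next is its exact pose, plus the stand's yaw.

```bash
python3 - <<'E'
from h import *
t=dict(np.load("top0.npz"));P=np.load("P.npy");im=t["image"];hsv=cv2.cvtColor(im,cv2.COLOR_RGB2HSV)
# stand yaw: brown mask
m=((hsv[...,1]>100)&(hsv[...,0]<20)).astype(np.uint8); m[:185]=0;m[255:]=0;m[:,:175]=0;m[:,325:]=0
c=max(cv2.findContours(m,0,2)[0],key=cv2.contourArea); print("rect",cv2.minAreaRect(c))
def fit(u,v,h0):
    g=(hsv[...,1]<28)&(abs(np.arange(640)-u)<20)[None]&(abs(np.arange(480)-v)<20)[:,None]&(P[...,2]>h0)
    g=cv2.morphologyEx(g.astype(np.uint8),cv2.MORPH_OPEN,np.ones((3,3)))>0
    q=P[g]; 
    a=q
    for _ in range(6):
        A=np.c_[a[:,:2],np.ones(len(a))];k=np.linalg.lstsq(A,a[:,2],rcond=None)[0]
        r=q[:,2]-np.c_[q[:,:2],np.ones(len(q))]@k; a=q[abs(r)<6]
    n=np.array([-k[0],-k[1],1]);n/=np.linalg.norm(n)
    (cx,cy),(d1,d2),_=cv2.minAreaRect(np.argwhere(g)[:,::-1].astype(np.float32))
    print(u,len(q),len(a),"n",n.round(3),"tilt",np.degrees(np.arccos(n[2])).round(1),"yaw",np.degrees(np.arctan2(-n[1],-n[0])).round(1),"mean",a.mean(0).round(1),"rms",r[abs(r)<6].std().round(1),"pix",cx,cy,d1,d2)
    e1=np.cross([0,1,0],n);e1/=np.linalg.norm(e1);e2=np.cross(n,e1);w=np.c_[a@e1,a@e2].astype(np.float32)
    (x,y),R=cv2.minEnclosingCircle(w);o=e1*x+e2*y+n*(a@n).mean();print("  circ",o.round(1),R)
fit(207,228,110);fit(246,225,110);fit(289,224,140)
E
```

```text
rect ((249.01380920410156, 222.16554260253906), (46.33938217163086, 130.21533203125), 85.2363510131836)
207 450 361 n [-0.391 -0.034  0.92 ] tilt 23.1 yaw 5.0 mean [537.2 144.4 132.1] rms 2.6 pix 208.5 226.5 23.0 21.0
  circ [536.6 145.8 131.9] 29.63551902770996
246 470 367 n [-0.408 -0.042  0.912] tilt 24.2 yaw 5.9 mean [546.4  41.2 132.8] rms 2.5 pix 248.5 222.5 25.0 21.0
  circ [546.1  41.4 132.7] 29.37584686279297
289 456 387 n [-0.41  -0.033  0.911] tilt 24.3 yaw 4.6 mean [541.2 -63.  161.9] rms 2.5 pix 287.5 223.0 24.0 23.0
  circ [540.1 -63.  161.4] 29.54749870300293
```

```bash
python3 -m crank '[[45,-24,-13,0,0,0,1],[45,-24,-13,0,0,0,1],[45,-24,-13,0,0,0,1],[45,-24,-13,0,0,0,1],[45,-24,-13,0,0,0,1],[45,-24,-13,0,0,0,1]]'
python3 -m crank '[[30,-46,1,0,0,0,1],[30,-46,1,0,0,0,1],[30,-46,1,0,0,0,1],[30,-46,1,0,0,0,1],[30,-46,1,0,0,0,1],[30,-46,1,0,0,0,1],[30,-46,1,0,0,0,1],[0,0,0,0,0,0,1]]'
cat > g.py <<'E'
import sys,numpy as np
from rig import env
from scipy.spatial.transform import Rotation as R
yaw=np.radians(5.1);ti=np.radians(25)
n=np.array([-np.sin(ti)*np.cos(yaw),-np.sin(ti)*np.sin(yaw),np.cos(ti)])
z=-n; y=np.array([np.sin(yaw),-np.cos(yaw),0]);x=np.cross(y,z)
RT=np.c_[x,y,z]
def go(C,RT=RT):
    "rotation vector in tool axes, then shift to C in the target's tool axes"
    s=env.observe();Rc=s["tool_rot"];p=s["tcp_pos"]
    print("t",s["clock"],"q",np.round(s["joint_positions"],2),"p",p.round(1),"F",np.round(s["ft_force"],1),"M",np.round(s["moment"],2))
    print("turn",R.from_matrix(Rc.T@RT).as_rotvec().round(3),"shift after turn",(RT.T@(np.array(C)-p)).round(1), "shift now",(Rc.T@(np.array(C)-p)).round(1))
E
python3 -c "
from g import *
print(n,RT.round(3).tolist());L=np.array([545.2,-62.6,152.6]);go(L+n*60)"
```

```text
clock: 0.85
tcp_pos: [379.9, -429.1, 271.1]
tool_rot: [[0.973, 0.23, -0.0], [0.23, -0.973, 0.0], [-0.0, -0.0, -1.0]]
ft_force: [-0.1, -0.3, 0.8]
width: 0.999
grasp_force: 0.0
clock: 1.85
tcp_pos: [510.1, -62.9, 263.9]
tool_rot: [[0.971, 0.239, 0.0], [0.239, -0.971, 0.002], [0.001, -0.002, -1.0]]
ft_force: [0.0, -1.0, 0.7]
width: 0.998
grasp_force: 0.0
[-0.42094514 -0.03756835  0.90630779] [[0.903, 0.089, 0.421], [0.081, -0.996, 0.038], [0.423, 0.0, -0.906]]
t 1.85 q [ 0.67  0.03 -0.61  1.65  0.02  1.46 -1.27] p [510.1 -62.9 263.9] F [ 0.  -1.   0.7] M [-0.07 -0.02  0.  ]
turn [-0.035  0.435  0.15 ] shift after turn [-15.3   2.8  55.6] shift now [ 9.   4.4 56.9]
```

```bash
python3 -m crank '[[0,0,0,-0.012,0.145,0.05,1],[0,0,0,-0.012,0.145,0.05,1],[0,0,0,-0.012,0.145,0.05,1],[-15,3,20,0,0,0,1],[0,0,0,0,0,0,1]]'
python3 - <<'E'
from g import *
from h import *
L=np.array([545.2,-62.6,152.6]);go(L-n*18)
import cv2
f=env.grab_frame("side");cv2.imwrite("pics/s1.png",cv2.resize(f["image"][130:310,230:470,::-1],(800,600)))
E
```

```text
clock: 2.48
tcp_pos: [507.4, -76.3, 237.8]
tool_rot: [[0.931, 0.101, 0.35], [0.099, -0.995, 0.023], [0.351, 0.013, -0.936]]
ft_force: [-0.4, 0.4, -0.6]
width: 0.998
grasp_force: 0.0
t 2.475 q [ 0.52 -0.28 -0.3   2.01 -0.21  1.06 -1.17] p [507.4 -76.3 237.8] F [-0.4  0.4 -0.6] M [-0.02  0.36 -0.04]
turn [0.007 0.078 0.016] shift after turn [ -0.8 -10.2 111.6] shift now [  8.  -11.  111.3]
```

View pics/s1.png

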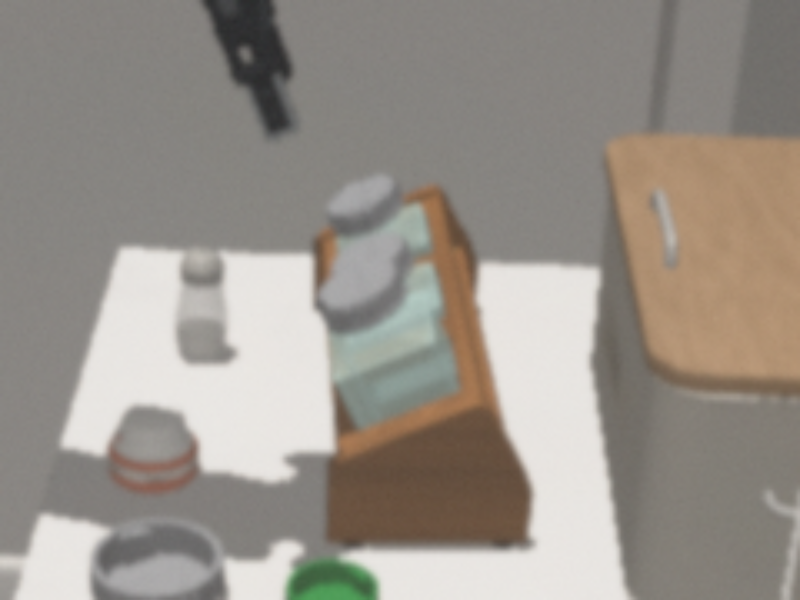

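The open gripper, tip at crop pixel (280,130), is above and in front of the jars, and the lid and stand are clear. Joint 2 near its limit kept the tilt short, so I'll advance and finish the tilt on the way.

```bash
python3 -m crank '[[3,-4,25,0,0,0,1],[3,-4,15,0.003,0.04,0.008,1],[0,-3,10,0.003,0.04,0.008,1],[0,0,0,0,0,0,1]]'
python3 - <<'E'
from g import *
L=np.array([545.2,-62.6,152.6]);go(L-n*18)
E
```

```text
clock: 3.02
tcp_pos: [531.6, -63.7, 194.9]
tool_rot: [[0.901, 0.088, 0.425], [0.081, -0.996, 0.036], [0.427, 0.002, -0.904]]
ft_force: [0.9, -0.0, 1.1]
width: 1.0
grasp_force: 0.0
t 3.025 q [ 0.51 -0.26 -0.31  2.11 -0.26  0.87 -1.17] p [531.6 -63.7 194.9] F [ 0.9 -0.   1.1] M [0.02 0.47 0.  ]
turn [ 0.002 -0.004  0.   ] shift after turn [-5.5  0.2 62.1] shift now [-5.7  0.  62. ]
```

```bash
python3 -m crank '[[-6,0,16,0,-0.004,0,1],[0,0,16,0,0,0,1],[0,0,15,0,0,0,1],[0,0,10,0,0,0,1],[0,0,5,0,0,0,1],[0,0,0,0,0,0,1]]'
python3 - <<'E'
from g import *
from h import *
L=np.array([545.2,-62.6,152.6]);go(L-n*18)
f=env.grab_frame("side");a=cv2.resize(f["image"][130:310,230:470,::-1],(600,450))[:,:400]
f=env.grab_frame("top");b=cv2.resize(f["image"][180:270,250:330,::-1],(400,450))
cv2.imwrite("pics/s2.png",np.hstack([a,b]))
E
```

```text
clock: 3.78
tcp_pos: [552.9, -61.3, 136.3]
tool_rot: [[0.902, 0.089, 0.423], [0.082, -0.996, 0.036], [0.424, 0.002, -0.906]]
ft_force: [0.0, -0.5, 0.5]
width: 1.0
grasp_force: 0.0
t 3.775 q [ 0.5  -0.16 -0.34  2.15 -0.23  0.72 -1.19] p [552.9 -61.3 136.3] F [ 0.  -0.5  0.5] M [-0.08  0.4  -0.02]
turn [ 0.002 -0.002  0.001] shift after turn [-0.1  0.6 -0. ] shift now [-0.1  0.6 -0. ]
```

View pics/s2.png

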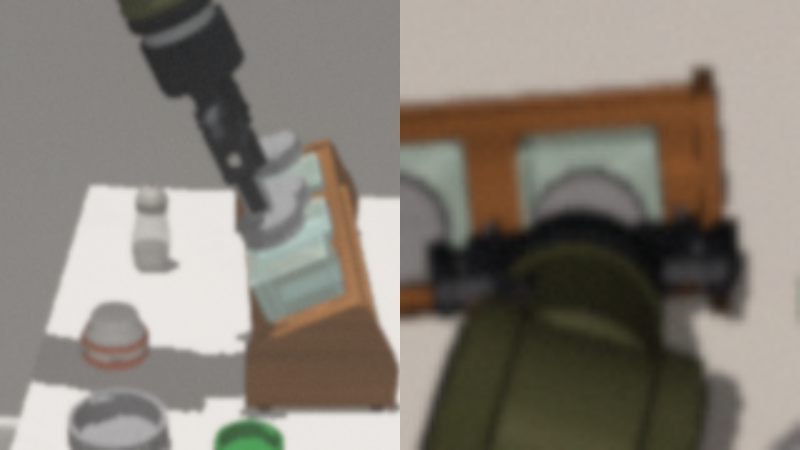

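```bash
python3 - <<'E'
from g import *
f=dict(np.load("side0.npz"))
def pr(p):
    c=f["world_to_cam"]@np.r_[p,1];u=f["cx"]+f["fx"]*c[0]/-c[2];v=f["cy"]+f["fy"]*-c[1]/-c[2];return (u-230)*2.5,(v-130)*2.5,
L=np.array([545.2,-62.6,152.6]);s=env.observe()
print("lid c",pr(L),"top",pr(L+10*n),"near side",pr(L-30*y*0+30*y))
print("tip",pr(s["tcp_pos"]+45*s["tool_rot"][:,1]-13*s["tool_rot"][:,2]), pr(s["tcp_pos"]-45*s["tool_rot"][:,1]-13*s["tool_rot"][:,2]))
print("mid lid top",pr([546,41.4,132.7]))
E
```

```text
lid c (np.float64(273.5058885359254), np.float64(219.55667625484637)) top (np.float64(268.9631770629477), np.float64(210.26252229833517)) near side (np.float64(275.49221022303897), np.float64(235.58366929333778))
tip (np.float64(279.2268754986633), np.float64(247.49371924946735)) (np.float64(273.2070508754478), np.float64(200.51148185284035))
mid lid top (np.float64(277.2896501434991), np.float64(188.43372320850705))
```

```bash
python3 - <<'E'
from g import *
from h import *
f=env.grab_frame("side")
def pr(p):
    c=f["world_to_cam"]@np.r_[p,1];return f["cx"]+f["fx"]*c[0]/-c[2],f["cy"]-f["fy"]*c[1]/-c[2]
T=np.array([507.4,-76.3,237.8]);Rr=np.array([[0.931, 0.101, 0.35], [0.099, -0.995, 0.023], [0.351, 0.013, -0.936]])
for d in(-13,0):
  u,v=pr(T+45*Rr[:,1]+d*Rr[:,2]);print("s1 tip",(u-230)*3.33,(v-130)*3.33)
P=pts(f);s=env.observe();Q=(P-s["tcp_pos"])@s["tool_rot"]
m=np.isfinite(Q[...,0])&(abs(Q[...,0])<25)&(abs(Q[...,1])<75)&(Q[...,2]>-150)&(Q[...,2]<30)
q=Q[m]
for lo in range(-150,30,10):
    w=q[(q[:,2]>=lo)&(q[:,2]<lo+10)]
    if len(w): print(lo,len(w),"y",np.percentile(w[:,1],[5,50,95]).round(),"x",np.percentile(w[:,0],[5,95]).round())
cv2.imwrite("pics/s3.png",cv2.resize(f["image"][165:235,300:380,::-1],(800,600),interpolation=cv2.INTER_CUBIC))
E
```

```text
s1 tip 303.09470386527397 188.96000133902365
s1 tip 310.38373592237355 207.58433124839635
-150 137 y [-12.  37.  73.] x [-15.  20.]
-140 109 y [-39.  67.  74.] x [-7. 20.]
-130 77 y [21. 71. 74.] x [-8. 19.]
-120 54 y [-28.  45.  74.] x [-7. 18.]
-110 64 y [-36.  65.  74.] x [-8. 15.]
-100 20 y [-45.  58.  74.] x [-4. 15.]
-90 54 y [-44.  56.  60.] x [-7. 12.]
-80 67 y [-42.  53.  59.] x [-9. 12.]
-70 72 y [-43.  52.  58.] x [-8. 12.]
-60 37 y [-43.  50.  54.] x [-7. 11.]
-40 27 y [-12.  12.  31.] x [-22.  21.]
-30 221 y [-15.  18.  31.] x [-22.  22.]
-20 99 y [15. 27. 32.] x [-20.  23.]
-10 48 y [10. 21. 28.] x [-21.  16.]
0 188 y [ 3. 27. 36.] x [-22.  23.]
10 109 y [32. 37. 40.] x [-23.  23.]
20 91 y [35. 38. 41.] x [-22.  21.]
```

View pics/s3.png

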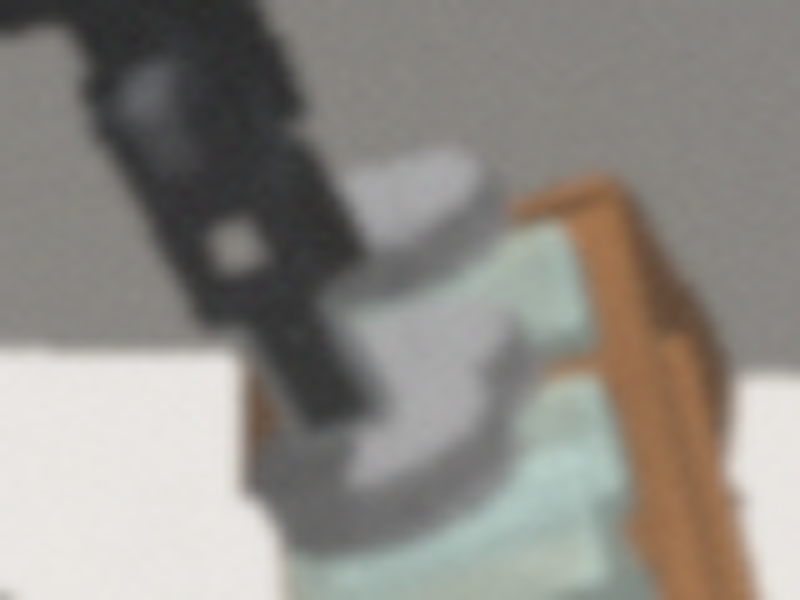

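The dark finger appears to end at crop pixel (340,425), about 40 mm short of where the reported TCP puts it. I'll check whether a grey fingertip or a depth hole explains that, by differencing against the first frame.

```bash
python3 - <<'E'
from g import *
from h import *
f=env.grab_frame("side");s0=dict(np.load("side0.npz"))
c=f["world_to_cam"];print(abs(c-s0["world_to_cam"]).max())
a=cv2.GaussianBlur(f["image"],(3,3),0).astype(int);b=cv2.GaussianBlur(s0["image"],(3,3),0).astype(int)
d=abs(a-b).max(-1)
print("diff rows 200-236 cols 318-356 step2");print(d[200:237:3,318:358:3])
print("depth now");print(f["depth"][200:237:3,318:358:3].astype(int))
print("depth before");print(s0["depth"][200:237:3,318:358:3].astype(int))
s=env.observe();T=s["tcp_pos"];R_=s["tool_rot"]
for k in(-80,-60,-50,-40,-30,-20,-13):
  q=c@np.r_[T+47*R_[:,1]+k*R_[:,2],1];print(k,(f["cx"]-f["fx"]*q[0]/q[2]).round(1),(f["cy"]+f["fy"]*q[1]/q[2]).round(1),-q[2].round())
E
```

```text
0.0
diff rows 200-236 cols 318-356 step2
[[ 25  74  71  80  64  10   3   4   5   5   5   6   5   5]
 [  3  34  23  78  99  59   7   6   4   5   6   5   7   6]
 [  7   5  17  68 105  91  33   4   4   6   5   4   4   4]
 [  5   6   8  44 103 105  62   6   6   5   4   4   5   6]
 [  5   5   4  25  89 105  73  15   5   6   5   4   6   6]
 [  5   5   1  44  70  69  29   1   5   5   3   4   5   5]
 [  4   5  10  65  67  63  10   6   4   3   4   5   6   6]
 [  5   5   5  47  56  45   1   4   4   3   4   5   6   7]
 [  5   5   6   2   8   7   2   4   3   5   6   7   6   6]
 [  5   5   5   5   2   3   2   3   6   5   5   6   5   5]
 [  5   5   5   7   4   5   5   6   6   6   6   7   6   6]
 [  5   5   5   6   4   5   6   5   5   5   5   5   5   6]
 [  5   5   5   5   5   4   2   5   4   5   6   5   4   5]]
depth now
[[2290 1075 1069 1071 1092 1102 1350 1367 1301 1292 1281 1355 1355 1354]
 [2302 1077 1101 1093 1098 1102 1299 1286 1278 1271 1271 1266 1352 1352]
 [1571 1570 1459 1096 1097 1098 1106 1277 1269 1265 1257 1265 1352 1354]
 [1554 1560 1464 1110 1102 1102 1111 1188 1180 1170 1169 1264 
[... 1092 characters left out ...]
5 1153 1159 1167 1272 1275]
 [1502 1504 1477 1178 1166 1166 1156 1153 1153 1150 1155 1165 1206 1207]
 [1496 1490 1478 1162 1159 1152 1149 1149 1145 1148 1159 1181 1186 1192]
 [1474 1479 1479 1166 1162 1151 1154 1151 1152 1154 1171 1170 1174 1178]
 [1461 1458 1458 1460 1168 1165 1155 1153 1169 1166 1169 1162 1164 1169]
 [1446 1447 1448 1448 1206 1184 1175 1172 1168 1166 1163 1157 1156 1162]
 [1428 1432 1429 1425 1195 1177 1170 1169 1164 1165 1159 1158 1157 1158]
 [   0 1417 1417 1419 1182 1171 1169 1164 1166 1159 1162 1162 1159 1163]]
-80 328.8 203.3 1109.0
-60 332.8 211.3 1118.0
-50 334.7 215.2 1123.0
-40 336.6 219.1 1128.0
-30 338.6 222.9 1132.0
-20 340.4 226.7 1137.0
-13 341.8 229.4 1140.0
```

Differencing shows only shadow below row 215, so the tips are physically about 37 mm behind where the stated tool frame puts them. I'll advance in steps, watching the tip and the force.

```bash
cat > tip.py <<'E'
from g import *
from h import *
f=env.grab_frame("side");s0=dict(np.load("side0.npz"));c=f["world_to_cam"]
d=abs(cv2.GaussianBlur(f["image"],(3,3),0).astype(int)-cv2.GaussianBlur(s0["image"],(3,3),0)).max(-1)
s=env.observe();T=s["tcp_pos"];R_=s["tool_rot"];print("p",T.round(1),"F",np.round(s["ft_force"],1),"M",np.round(s["moment"],2))
for k in range(-70,10,5):
  q=c@np.r_[T+47*R_[:,1]+k*R_[:,2],1];u=int(round(f["cx"]-f["fx"]*q[0]/q[2]));v=int(round(f["cy"]+f["fy"]*q[1]/q[2]))
  print(k,u,v,"diff",d[v,u-4:u+5:2],"depth-exp",int(f["depth"][v,u]+q[2]),int(s0["depth"][v,u]+q[2]))
E
python3 -m crank '[[0,0,5,0,0,0,1],[0,0,5,0,0,0,1],[0,0,5,0,0,0,1],[0,0,5,0,0,0,1],[0,0,0,0,0,0,1]]'; python3 tip.py
```

```text
clock: 4.6
tcp_pos: [561.0, -60.6, 117.7]
tool_rot: [[0.902, 0.089, 0.422], [0.082, -0.996, 0.036], [0.424, 0.002, -0.906]]
ft_force: [-0.2, 0.2, -0.5]
width: 1.0
grasp_force: 0.0
p [561.2 -60.6 118.1] F [0.7 0.4 0.3] M [-0.06  0.41  0.03]
-70 335 216 diff [ 90 108 108  95  60] depth-exp -13 40
-65 336 217 diff [ 96 109 105  86  49] depth-exp -12 39
-60 336 219 diff [ 79 101 101  88  50] depth-exp -11 24
-55 337 221 diff [68 79 65 41 10] depth-exp -11 20
-50 338 223 diff [29 22  9  1  4] depth-exp -3 15
-45 339 225 diff [1 3 4 4 5] depth-exp 15 20
-40 340 227 diff [1 4 4 6 6] depth-exp 15 17
-35 341 229 diff [3 6 6 7 5] depth-exp 25 27
-30 342 231 diff [6 6 6 6 6] depth-exp 22 23
-25 343 233 diff [7 7 6 7 6] depth-exp 19 19
-20 344 235 diff [5 5 6 5 6] depth-exp 17 10
-15 345 236 diff [4 4 5 6 6] depth-exp 11 10
-10 346 238 diff [3 4 5 5 5] depth-exp 10 8
-5 347 240 diff [3 4 3 5 5] depth-exp 13 9
0 348 242 diff [4 4 4 5 5] depth-exp 9 11
5 349 244 diff [6 7 5 5 5] depth-exp 10 8
```

```bash
python3 -m crank '[[0,0,5,0,0,0,1],[0,0,5,0,0,0,1],[0,0,5,0,0,0,1],[0,0,5,0,0,0,1],[0,0,4,0,0,0,1],[0,0,0,0,0,0,1]]'; python3 tip.py | head -9; python3 -c "
from g import *
go([545.2,-62.6,152.6])"
```

```text
clock: 5.4
tcp_pos: [571.3, -59.7, 96.3]
tool_rot: [[0.902, 0.089, 0.422], [0.082, -0.996, 0.036], [0.424, 0.002, -0.906]]
ft_force: [-0.4, 0.3, -0.4]
width: 0.999
grasp_force: 0.0
p [571.4 -59.8  96.5] F [ 1.1 -0.1  0.4] M [-0.06  0.46  0.04]
-70 339 225 diff [24 46 52 47 32] depth-exp -6 20
-65 340 227 diff [25 53 66 79 72] depth-exp -9 18
-60 341 229 diff [ 49  92 109 106  74] depth-exp -9 27
-55 342 230 diff [ 80 108 106  82  39] depth-exp -12 27
-50 343 232 diff [73 69 46 22  0] depth-exp -9 21
-45 344 234 diff [24 13  2  4  6] depth-exp 14 17
-40 345 236 diff [4 2 3 5 7] depth-exp 9 10
-35 346 238 diff [4 3 4 5 6] depth-exp 11 8
t 5.45 q [ 0.49 -0.06 -0.36  2.16 -0.19  0.62 -1.22] p [571.4 -59.8  96.5] F [ 1.1 -0.1  0.4] M [-0.06  0.46  0.04]
turn [ 0.002 -0.002  0.001] shift after turn [ -0.2   0.5 -62. ] shift now [ -0.1   0.6 -62. ]
```

```bash
python3 -m crank '[[0,0,0,0,0,0,0.5],[0,0,0,0,0,0,0.3],[0,0,0,0,0,0,0],[0,0,0,0,0,0,0],[0,0,0,0,0,0,0],[0,0,0,0,0,0,0]]'
python3 - <<'E'
from g import *
from h import *
go([545.2,-62.6,152.6])
f=env.grab_frame("side");a=cv2.resize(f["image"][165:255,290:370,::-1],(400,450),interpolation=2)
f=env.grab_frame("top");b=cv2.resize(f["image"][180:270,250:330,::-1],(400,450),interpolation=2)
cv2.imwrite("pics/s4.png",np.hstack([a,b]))
E
```

```text
clock: 6.2
tcp_pos: [571.3, -59.5, 97.4]
tool_rot: [[0.902, 0.089, 0.423], [0.082, -0.996, 0.036], [0.424, 0.002, -0.905]]
ft_force: [-4.3, 1.5, 6.3]
width: 0.689
grasp_force: 62.5
t 6.2 q [ 0.49 -0.07 -0.36  2.16 -0.19  0.62 -1.22] p [571.3 -59.5  97.4] F [-4.3  1.5  6.3] M [0.34 0.87 0.24]
turn [ 0.002 -0.002  0.001] shift after turn [ -0.5   0.8 -61.1] shift now [ -0.4   0.9 -61.1]
```

View pics/s4.png

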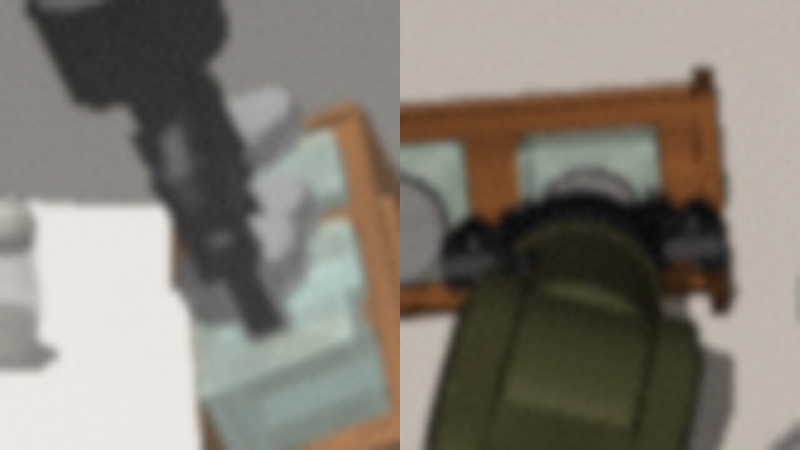

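The pads now hold the lid's side (left crop, fingertips at (265,325), just past the lower edge), and the opening of 0.69 (about 59 mm) matches the lid. Now the break-loose twist.

```bash
python3 -m crank '[[0,0,0,0,0,-0.1,0],[0,0,0,0,0,-0.1,0],[0,0,0,0,0,0,0]]'; python3 -c "
from g import *
go([545.2,-62.6,152.6]);s=env.observe();print('Maxis',np.array(s['moment'])@n)"
python3 -m crank '[[0,0,0,0,0,-0.1,0],[0,0,0,0,0,-0.1,0],[0,0,0,0,0,-0.1,0],[0,0,0,0,0,-0.1,0],[0,0,0,0,0,0,0]]'; python3 -c "
from g import *
go([545.2,-62.6,152.6]);s=env.observe();print('Maxis',np.array(s['moment'])@n)"
```

```text
clock: 6.68
tcp_pos: [571.3, -59.3, 97.8]
tool_rot: [[0.866, 0.268, 0.423], [0.279, -0.96, 0.036], [0.415, 0.087, -0.905]]
ft_force: [-8.0, 2.2, 10.2]
width: 0.689
grasp_force: 62.9
t 6.675 q [ 0.48 -0.07 -0.35  2.16 -0.19  0.62 -1.02] p [571.3 -59.3  97.8] F [-8.   2.2 10.2] M [0.37 1.18 0.41]
turn [ 0.002 -0.002  0.202] shift after turn [ -0.7   0.9 -60.7] shift now [ -0.8   0.9 -60.7]
Maxis 0.1694950695511512
clock: 7.3
tcp_pos: [570.9, -58.3, 98.2]
tool_rot: [[0.693, 0.585, 0.422], [0.631, -0.775, 0.037], [0.349, 0.241, -0.906]]
ft_force: [-12.6, 4.4, 15.5]
width: 0.685
grasp_force: 63.6
t 7.3 q [ 0.46 -0.07 -0.33  2.16 -0.19  0.62 -0.62] p [570.9 -58.3  98.2] F [-12.6   4.4  15.5] M [0.84 1.66 0.54]
turn [ 0.001 -0.001  0.603] shift after turn [ -0.6   2.  -60.3] shift now [ -1.6   1.4 -60.3]
Maxis 0.07379262809019756
```

```bash
python3 -m crank '[[0,0,-0.5,0,0,-0.14,0],[0,0,-0.5,0,0,-0.14,0],[0,0,-0.5,0,0,-0.14,0],[0,0,-0.5,0,0,-0.14,0],[0,0,0,0,0,-0.14,0],[0,0,0,0,0,0,0]]'; python3 -c "
from g import *
go([545.2,-62.6,152.6]);s=env.observe();print('Maxis',np.array(s['moment'])@n,'Fn',np.array(s['ft_force'])@n)"
```

```text
clock: 8.05
tcp_pos: [568.2, -57.0, 97.1]
tool_rot: [[0.152, 0.896, 0.418], [0.982, -0.184, 0.039], [0.112, 0.405, -0.908]]
ft_force: [-6.6, 5.6, 3.1]
width: 0.688
grasp_force: 64.2
t 8.05 q [ 0.42 -0.07 -0.3   2.16 -0.19  0.63  0.07] p [568.2 -57.   97.1] F [-6.6  5.6  3.1] M [0.95 1.51 0.59]
turn [-0.004  0.002  1.304] shift after turn [  2.2   3.5 -60.2] shift now [ -2.7   2.8 -60.2]
Maxis 0.0814120960927822 Fn 5.39071275729863
```

```bash
python3 -m crank '[[0,0,0,0,0,-0.14,0],[0,0,0,0,0,-0.14,0],[0,0,0,0,0,-0.14,0],[0,0,0,0,0,-0.14,0],[0,0,0,0,0,-0.13,0],[0,0,0,0,0,0,0]]'; python3 - <<'E'
from g import *
from h import *
go([545.2,-62.6,152.6]);s=env.observe();print('Maxis',np.array(s['moment'])@n,'Fn',np.array(s['ft_force'])@n)
f=env.grab_frame("side");a=cv2.resize(f["image"][165:255,290:370,::-1],(400,450),interpolation=2)
f=env.grab_frame("top");b=cv2.resize(f["image"][180:270,250:330,::-1],(400,450),interpolation=2)
cv2.imwrite("pics/s5.png",np.hstack([a,b]))
E
```

```text
clock: 8.8
tcp_pos: [565.8, -56.8, 96.0]
tool_rot: [[-0.454, 0.789, 0.413], [0.875, 0.483, 0.04], [-0.168, 0.38, -0.91]]
ft_force: [-16.7, 5.6, 8.5]
width: 0.685
grasp_force: 65.0
t 8.8 q [ 0.38 -0.07 -0.26  2.17 -0.18  0.63  0.76] p [565.8 -56.8  96. ] F [-16.7   5.6   8.5] M [1.02 2.69 0.69]
turn [-0.01   0.002  1.994] shift after turn [  4.9   4.  -60.2] shift now [ -5.3   2.4 -60.3]
Maxis 0.09971890078280651 Fn 14.497497454243437
```

View pics/s5.png

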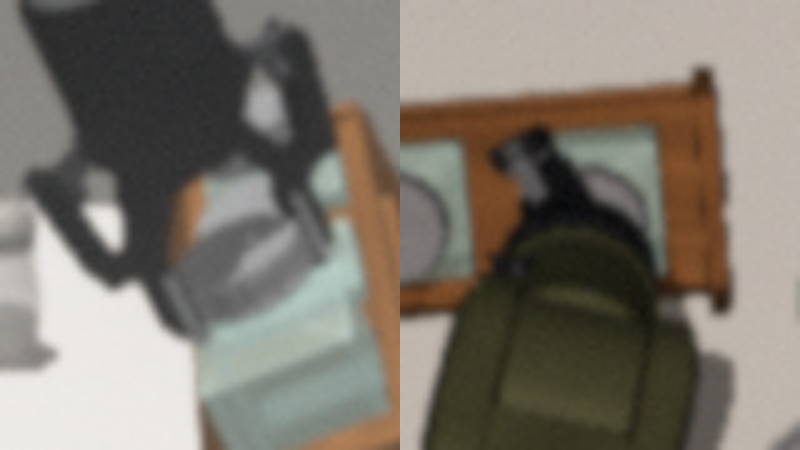

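The lid sits between the pads (left crop, about (245,265)) after 114° of turning. I'll try a gentle lift along the axis.

```bash
python3 -m crank '[[0,0,-2,0,0,0,0],[0,0,-2,0,0,0,0],[0,0,-2,0,0,0,0],[0,0,0,0,0,0,0]]'; python3 -c "
from g import *
go([545.2,-62.6,152.6]);s=env.observe();print('Maxis',np.array(s['moment'])@n,'Fn',np.array(s['ft_force'])@n)"
```

```text
clock: 9.4
tcp_pos: [563.7, -57.4, 100.0]
tool_rot: [[-0.453, 0.79, 0.414], [0.876, 0.481, 0.04], [-0.168, 0.38, -0.909]]
ft_force: [-4.6, 4.9, -5.4]
width: 0.69
grasp_force: 65.4
t 9.4 q [ 0.38 -0.08 -0.26  2.17 -0.19  0.64  0.76] p [563.7 -57.4 100. ] F [-4.6  4.9 -5.4] M [0.78 1.61 0.46]
turn [-0.009  0.002  1.992] shift after turn [  5.1   3.5 -55.7] shift now [ -5.    2.9 -55.7]
Maxis 0.022359600788476208 Fn -3.093608945605441
```

Little resistance, so I'll keep lifting.

```bash
python3 -m crank '[[0,0,-3,0,0,0,0],[0,0,-3,0,0,0,0],[0,0,-3,0,0,0,0],[0,0,0,0,0,0,0]]'; python3 -c "
from g import *
go([545.2,-62.6,152.6]);s=env.observe();print('Maxis',np.array(s['moment'])@n,'Fn',np.array(s['ft_force'])@n)"
```

```text
clock: 9.9
tcp_pos: [564.2, -60.6, 112.3]
tool_rot: [[-0.448, 0.787, 0.423], [0.876, 0.48, 0.035], [-0.175, 0.387, -0.905]]
ft_force: [-1.7, 2.0, -2.3]
width: 0.684
grasp_force: 65.5
t 9.9 q [ 0.39 -0.1  -0.25  2.16 -0.19  0.66  0.77] p [564.2 -60.6 112.3] F [-1.7  2.  -2.3] M [0.35 0.95 0.17]
turn [4.000e-03 1.000e-03 1.991e+00] shift after turn [ -0.3   0.3 -44.6] shift now [ -0.3  -0.3 -44.6]
Maxis -0.02950472265130048 Fn -1.4372458664177654
```

```bash
python3 -m crank '[[0,0,-8,0,0,0,0],[0,0,-12,0,0,0,0],[0,0,-12,0,0,0,0],[0,0,-12,0,0,0,0],[0,0,0,0,0,0,0]]'; cat > v.py <<'E'
from g import *
def vert(C):
    s=env.observe();x=np.array(s["tool_rot"][:,0]);x[2]=0;x/=np.linalg.norm(x);z=np.array([0,0,-1.]);go(C,np.c_[x,np.cross(z,x),z])
E
python3 -c "
from v import *
vert([530,-395,100])"
```

```text
clock: 10.52
tcp_pos: [546.3, -62.5, 153.8]
tool_rot: [[-0.448, 0.786, 0.426], [0.877, 0.48, 0.035], [-0.177, 0.389, -0.904]]
ft_force: [0.3, 0.1, -1.3]
width: 0.688
grasp_force: 65.6
t 10.525 q [ 0.39 -0.19 -0.24  2.15 -0.21  0.76  0.78] p [546.3 -62.5 153.8] F [ 0.3  0.1 -1.3] M [-0.03  0.56 -0.  ]
turn [0.405 0.176 0.036] shift after turn [-288.8 -165.7   53.8] shift now [-274.7 -193.3   30.2]
```

```bash
python3 -m crank '[[0,0,0,0.135,0.059,0.012,0],[0,0,0,0.135,0.059,0.012,0],[0,0,0,0.135,0.059,0.012,0],[0,0,0,0,0,0,0]]'; python3 -m crank '[[-41,-23.5,0,0,0,0,0],[-41,-23.5,0,0,0,0,0],[-41,-23.5,0,0,0,0,0],[-41,-23.5,0,0,0,0,0],[-41,-23.5,0,0,0,0,0],[-41,-23.5,0,0,0,0,0],[-41,-23.5,0,0,0,0,0],[0,0,0,0,0,0,0]]'; python3 - <<'E'
from v import *
from h import *
vert([530,-395,100])
f=env.grab_frame("side");P=pts(f);hs=cv2.cvtColor(f["image"],cv2.COLOR_RGB2HSV)
s=env.observe();T=s["tcp_pos"];c=f["world_to_cam"]
q=c@np.r_[T+[0,0,60],1];u=int(f["cx"]-f["fx"]*q[0]/q[2]);v=int(f["cy"]+f["fy"]*q[1]/q[2]);print("lid exp px",u,v)
cv2.imwrite("pics/s6.png",cv2.resize(f["image"][max(0,v-60):v+60,u-80:u+80,::-1],(800,600),interpolation=2))
np.savez("s6.npz",**f)
E
```

```text
clock: 11.02
tcp_pos: [547.5, -61.1, 149.7]
tool_rot: [[-0.457, 0.89, -0.007], [0.89, 0.457, 0.005], [0.007, -0.004, -1.0]]
ft_force: [-0.4, 0.1, -1.3]
width: 0.684
grasp_force: 65.6
clock: 12.02
tcp_pos: [526.5, -398.2, 150.9]
tool_rot: [[-0.448, 0.894, -0.004], [0.894, 0.448, -0.001], [0.001, -0.004, -1.0]]
ft_force: [-0.6, -0.2, -1.6]
width: 0.686
grasp_force: 65.7
t 12.025 q [ 0.7   0.37 -0.12  1.47  0.05  1.3   1.04] p [ 526.5 -398.2  150.9] F [-0.6 -0.2 -1.6] M [ 0.02 -0.   -0.05]
turn [-0.004 -0.001  0.   ] shift after turn [ 1.3  4.6 50.9] shift now [ 1.2  4.8 50.9]
lid exp px 322 279
```

View pics/s6.png

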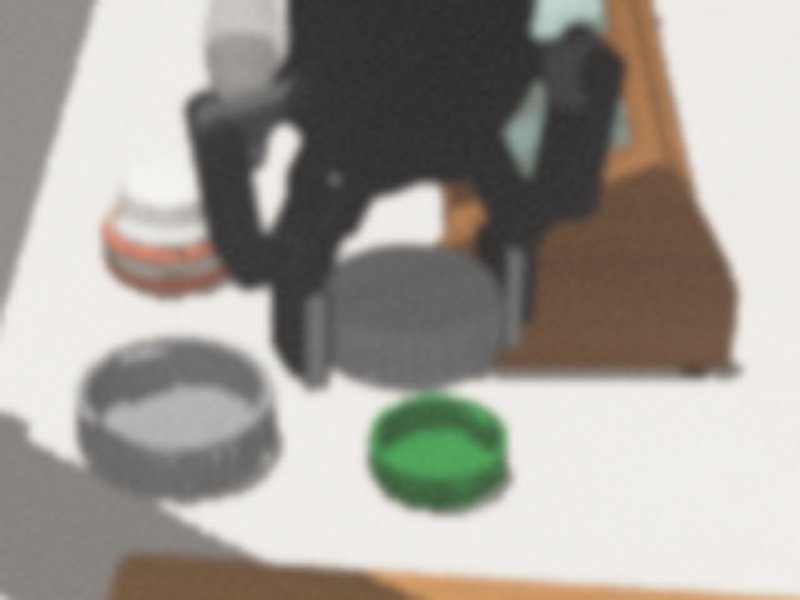

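The lid is held level at crop pixel (415,315), within about 6 mm of the expected spot. Descending.

```bash
python3 -m crank '[[0,0,40,-0.004,0,0,0],[0,0,40,0,0,0,0],[0,0,40,0,0,0,0],[0,0,25,0,0,0,0],[0,0,10,0,0,0,0],[0,0,0,0,0,0,0]]'; python3 - <<'E'
from v import *
from h import *
vert([530,-395,-28])
f=env.grab_frame("side")
cv2.imwrite("pics/s7.png",cv2.resize(f["image"][290:410,240:400,::-1],(800,600),interpolation=2))
E
```

```text
clock: 12.82
tcp_pos: [529.9, -390.9, -3.5]
tool_rot: [[-0.456, 0.89, -0.0], [0.89, 0.456, 0.004], [0.004, 0.002, -1.0]]
ft_force: [-0.3, -0.4, -1.5]
width: 0.689
grasp_force: 65.6
t 12.825 q [ 0.69  0.5  -0.12  1.62  0.06  1.03  1.03] p [ 529.9 -390.9   -3.5] F [-0.3 -0.4 -1.5] M [-0.01 -0.04 -0.03]
turn [ 0.002 -0.004 -0.   ] shift after turn [-3.7 -1.8 24.5] shift now [-3.8 -1.8 24.5]
```

View pics/s7.png

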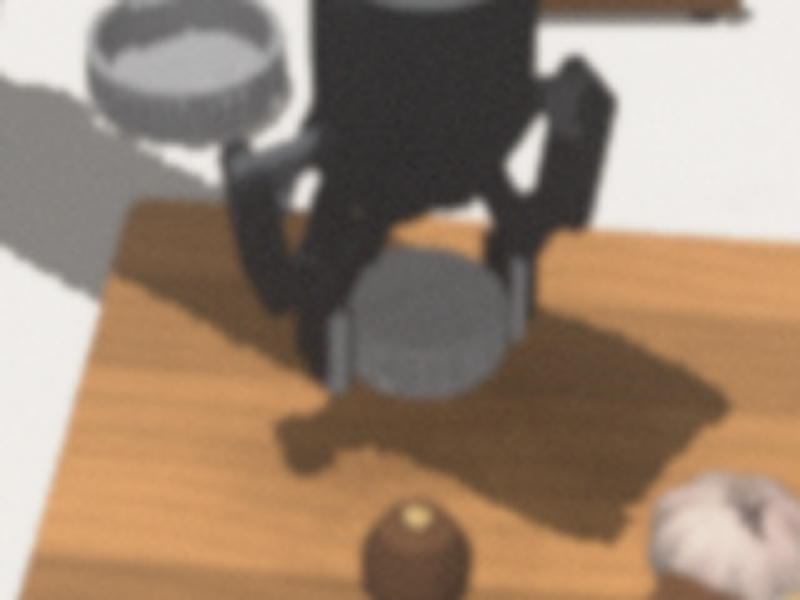

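```bash
python3 -m crank '[[-2,-1,7,0.002,-0.004,0,0],[0,0,6,0,0,0,0],[0,0,0,0,0,0,0]]'; python3 -m crank '[[0,0,1.5,0,0,0,0],[0,0,1.5,0,0,0,0],[0,0,0,0,0,0,0]]';python3 -m crank '[[0,0,1.5,0,0,0,0],[0,0,0,0,0,0,0]]';python3 -m crank '[[0,0,1.5,0,0,0,0],[0,0,0,0,0,0,0]]'
```

```text
clock: 13.25
tcp_pos: [529.3, -393.9, -17.3]
tool_rot: [[-0.455, 0.89, -0.001], [0.89, 0.455, 0.0], [0.001, -0.001, -1.0]]
ft_force: [0.5, -0.5, -2.3]
width: 0.687
grasp_force: 65.7
clock: 13.62
tcp_pos: [529.7, -394.1, -19.8]
tool_rot: [[-0.456, 0.89, -0.0], [0.89, 0.456, -0.001], [-0.0, -0.0, -1.0]]
ft_force: [0.5, 0.5, -1.7]
width: 0.686
grasp_force: 65.7
clock: 13.88
tcp_pos: [529.9, -394.3, -20.7]
tool_rot: [[-0.456, 0.89, 0.0], [0.89, 0.456, -0.001], [-0.001, -0.0, -1.0]]
ft_force: [-1.5, 1.3, 2.2]
width: 0.687
grasp_force: 67.5
clock: 14.12
tcp_pos: [530.0, -394.3, -20.7]
tool_rot: [[-0.455, 0.89, 0.0], [0.89, 0.455, -0.001], [-0.001, -0.0, -1.0]]
ft_force: [-4.4, 2.5, 9.2]
width: 0.686
grasp_force: 71.7
```

```bash
cat > lid.py <<'E'
from g import *
from h import *
f=env.grab_frame("side");P=pts(f);hs=cv2.cvtColor(f["image"],cv2.COLOR_RGB2HSV)
d=np.hypot(P[...,0]-530,P[...,1]+394)
g=(hs[...,1]<40)&(hs[...,2]>50)&(d<34)&(P[...,2]>15)&(P[...,2]<70)
b=(hs[...,1]>90)&(d>50)&(d<100)&(abs(P[...,2]-22)<15)
print("board z",np.median(P[b][:,2]).round(1))
q=P[g];print(len(q),"z hist",np.histogram(q[:,2],bins=np.arange(14,72,4)))
t=q[q[:,2]>36];print("top z",np.median(t[:,2]).round(1),"mean",t.mean(0).round(1))
k=np.linalg.lstsq(np.c_[t[:,:2],np.ones(len(t))],t[:,2],rcond=None)[0];print("slope deg",np.degrees(np.arctan(np.hypot(*k[:2]))).round(1))
print("xy ext",q.min(0).round(),q.max(0).round())
E
python3 lid.py
```

```text
board z 21.6
683 z hist (array([  0,   4,   0,   3,   6,  30,  26,  27,  44, 467,  54,  15,   4,
         3]), array([14, 18, 22, 26, 30, 34, 38, 42, 46, 50, 54, 58, 62, 66, 70]))
top z 52.2 mean [ 534.4 -404.6   51.3]
slope deg 6.5
xy ext [ 500. -428.   19.] [ 564. -373.   70.]
```

Depth puts the lid's top at 52 mm, so its underside is 10 mm above the board and only the fingertips are touching. Letting go here would drop it. I'll take it back to the jar, rest it on the rim, regrip about 13 mm higher and return.

```bash
python3 -m crank '[[0,0,-30,0,0,0,0],[0,0,-60,0,0,0,0],[0,0,-60,0,0,0,0],[0,0,-30,0,0,0,0],[40,23.5,0,0,0,0,0],[41,23.5,0,0,0,0,0],[41,23.5,0,0,0,0,0],[41,23.5,0,0,0,0,0],[41,23.5,0,0,0,0,0],[41,23.5,0,0,0,0,0],[41,23.5,0,0,0,0,0],[0,0,0,0,0,0,0]]'; cat > j.py <<'E'
from g import *
RS=RT@R.from_rotvec([0,0,-1.994]).as_matrix()
L=np.array([545.2,-62.6,152.6])
def jar(k,a=-5,b=-4): go(L-n*k+RT[:,0]*a+RT[:,1]*b,RS);s=env.observe();print('Fn',np.array(s['ft_force'])@n,"inplane",np.array(s['ft_force'])@RT[:,:2])
E
python3 -c "
from j import *
jar(10)"
```

```text
clock: 15.68
tcp_pos: [546.2, -58.7, 157.2]
tool_rot: [[-0.463, 0.886, 0.0], [0.886, 0.463, 0.001], [0.001, 0.001, -1.0]]
ft_force: [1.1, -1.1, -1.0]
width: 0.686
grasp_force: 65.7
t 15.675 q [ 0.36  0.15 -0.33  1.74  0.05  1.26  0.5 ] p [546.2 -58.7 157.2] F [ 1.1 -1.1 -1. ] M [-0.02  0.04 -0.03]
turn [-0.399 -0.174 -0.031] shift after turn [ 3.6 -7.4 13.6] shift now [ 0.8 -1.5 15.8]
Fn -1.2931886671097657 inplane [0.47667386 1.21791898]
```

```bash
python3 -m crank '[[0,0,0,-0.133,-0.058,-0.01,0],[0,0,0,-0.133,-0.058,-0.01,0],[0,0,0,-0.133,-0.058,-0.01,0],[4,-7,13,0,0,0,0],[0,0,0,0,0,0,0]]';python3 -c "
from j import *
jar(40)"
```

```text
clock: 16.3
tcp_pos: [543.4, -64.1, 140.8]
tool_rot: [[-0.444, 0.793, 0.417], [0.879, 0.476, 0.032], [-0.173, 0.381, -0.908]]
ft_force: [-0.5, 0.8, -1.7]
width: 0.688
grasp_force: 65.7
t 16.3 q [ 0.43 -0.18 -0.27  2.16 -0.21  0.74  0.79] p [543.4 -64.1 140.8] F [-0.5  0.8 -1.7] M [-0.06  0.63  0.01]
turn [-0.006  0.003 -0.008] shift after turn [ 4.1  3.7 30.1] shift now [ 4.3  3.9 30. ]
Fn -1.3427597400462463 inplane [-1.1168493  -0.89193247]
```

```bash
python3 -m crank '[[2,2,12,-0.003,0,-0.008,0],[2,2,12,-0.003,0.003,0,0],[0,0,6,0,0,0,0],[0,0,0,0,0,0,0]]';python3 -c "
from j import *
jar(45)"
```

```text
clock: 16.8
tcp_pos: [558.0, -57.1, 114.5]
tool_rot: [[-0.452, 0.786, 0.422], [0.875, 0.483, 0.038], [-0.174, 0.386, -0.906]]
ft_force: [-0.2, -0.4, -2.6]
width: 0.688
grasp_force: 65.7
t 16.8 q [ 0.43 -0.12 -0.29  2.17 -0.21  0.67  0.78] p [558.  -57.1 114.5] F [-0.2 -0.4 -2.6] M [-0.06  0.56  0.02]
turn [ 0.001 -0.     0.001] shift after turn [ 0.1 -1.   4.9] shift now [ 0.1 -1.   4.9]
Fn -2.260239389207782 inplane [-1.35884034  0.36240797]
```

```bash
python3 -m crank '[[0,-1,3,0,0,0,0],[0,0,2.5,0,0,0,0],[0,0,0,0,0,0,0]]';python3 -c "
from j import *
jar(50)"; python3 -m crank '[[0,0,2.5,0,0,0,0],[0,0,2.5,0,0,0,0],[0,0,0,0,0,0,0]]';python3 -c "
from j import *
jar(55)"
```

```text
clock: 17.18
tcp_pos: [559.6, -57.8, 110.2]
tool_rot: [[-0.451, 0.785, 0.424], [0.875, 0.483, 0.037], [-0.175, 0.387, -0.905]]
ft_force: [0.3, 0.6, -1.8]
width: 0.685
grasp_force: 65.7
t 17.175 q [ 0.43 -0.11 -0.29  2.17 -0.2   0.65  0.78] p [559.6 -57.8 110.2] F [ 0.3  0.6 -1.8] M [-0.07  0.54 -0.  ]
turn [0.002 0.002 0.   ] shift after turn [ 0.7 -0.2  5.3] shift now [ 0.7 -0.3  5.3]
Fn -1.783931986067022 inplane [-0.4681994  -0.58033289]
clock: 17.55
tcp_pos: [561.7, -57.5, 105.4]
tool_rot: [[-0.452, 0.785, 0.423], [0.875, 0.483, 0.038], [-0.175, 0.387, -0.905]]
ft_force: [0.6, 0.8, -1.7]
width: 0.683
grasp_force: 65.7
t 17.55 q [ 0.42 -0.1  -0.29  2.17 -0.2   0.64  0.77] p [561.7 -57.5 105.4] F [ 0.6  0.8 -1.7] M [-0.03  0.58  0.04]
turn [0.002 0.001 0.001] shift after turn [ 0.5 -0.2  5.1] shift now [ 0.5 -0.2  5.1]
Fn -1.8242341452819686 inplane [-0.1568611 -0.7776371]
```

```bash
python3 -m crank '[[0,0,2.5,0,0,0,0],[0,0,2.5,0,0,0,0],[0,0,0,0,0,0,0]]';python3 -c "
from j import *
jar(60)"; python3 -m crank '[[0,0,2,0,0,0,0],[0,0,1.5,0,0,0,0],[0,0,0,0,0,0,0]]';python3 -c "
from j import *
jar(60)"
```

```text
clock: 17.92
tcp_pos: [563.7, -57.3, 100.8]
tool_rot: [[-0.452, 0.785, 0.423], [0.875, 0.483, 0.038], [-0.175, 0.387, -0.905]]
ft_force: [-0.3, 0.5, -1.5]
width: 0.686
grasp_force: 65.7
t 17.925 q [ 0.42 -0.09 -0.29  2.17 -0.2   0.63  0.77] p [563.7 -57.3 100.8] F [-0.3  0.5 -1.5] M [-0.1   0.7   0.02]
turn [0.002 0.001 0.001] shift after turn [ 0.4 -0.1  5. ] shift now [ 0.4 -0.1  5. ]
Fn -1.292682205427678 inplane [-0.8729179  -0.48031344]
clock: 18.3
tcp_pos: [565.2, -57.1, 97.6]
tool_rot: [[-0.452, 0.785, 0.423], [0.875, 0.483, 0.038], [-0.175, 0.387, -0.905]]
ft_force: [-0.9, 1.1, -2.2]
width: 0.684
grasp_force: 65.7
t 18.3 q [ 0.42 -0.08 -0.3   2.18 -0.19  0.62  0.77] p [565.2 -57.1  97.6] F [-0.9  1.1 -2.2] M [0.05 0.83 0.03]
turn [0.002 0.001 0.001] shift after turn [ 0.4 -0.1  1.6] shift now [ 0.4 -0.1  1.6]
Fn -1.6408029615166837 inplane [-1.6500652  -1.20642681]
```

```bash
python3 -m crank '[[0,0,1.5,0,0,0,0],[0,0,1.2,0,0,0,0],[0,0,0,0,0,0,0]]';python3 -c "
from j import *
jar(60)"
```

```text
clock: 18.68
tcp_pos: [566.0, -57.1, 96.1]
tool_rot: [[-0.452, 0.786, 0.423], [0.875, 0.483, 0.037], [-0.175, 0.387, -0.906]]
ft_force: [-9.1, 0.9, 8.3]
width: 0.686
grasp_force: 66.8
t 18.675 q [ 0.42 -0.08 -0.3   2.17 -0.19  0.62  0.77] p [566.  -57.1  96.1] F [-9.1  0.9  8.3] M [0.12 1.69 0.06]
turn [0.002 0.001 0.001] shift after turn [ 0.5 -0.1 -0.2] shift now [ 0.5 -0.1 -0.2]
Fn 11.309155272087361 inplane [-4.60901862 -1.6742058 ]
```

Seated on the rim again (k = 60, light contact force). Now open, back off 12 mm and regrip.

```bash
python3 -m crank '[[0,0,0,0,0,0,0.8],[0,0,0,0,0,0,0.85],[0,0,0,0,0,0,0.85],[0,0,-4,0,0,0,0.85],[0,0,-5,0,0,0,0.85],[0,0,-4,0,0,0,0.85],[0,0,0,0,0,0,0.85]]';python3 -c "
from j import *
jar(48)"; python3 -m crank '[[0,0,0,0,0,0,0.6],[0,0,0,0,0,0,0],[0,0,0,0,0,0,0],[0,0,0,0,0,0,0]]';python3 -c "
from j import *
jar(48)"
```

```text
clock: 19.55
tcp_pos: [561.3, -57.8, 108.0]
tool_rot: [[-0.451, 0.785, 0.425], [0.875, 0.483, 0.037], [-0.176, 0.388, -0.905]]
ft_force: [-0.3, -0.3, 0.6]
width: 0.852
grasp_force: 0.0
t 19.55 q [ 0.43 -0.1  -0.29  2.17 -0.2   0.65  0.78] p [561.3 -57.8 108. ] F [-0.3 -0.3  0.6] M [-0.07  0.44  0.01]
turn [0.003 0.002 0.001] shift after turn [ 1.  -0.7  0.6] shift now [ 1.  -0.7  0.6]
Fn 0.6625905027498394 inplane [-0.0604408   0.30496973]
clock: 20.05
tcp_pos: [560.7, -57.7, 107.9]
tool_rot: [[-0.452, 0.785, 0.423], [0.875, 0.483, 0.037], [-0.175, 0.387, -0.905]]
ft_force: [-6.9, -1.0, 8.4]
width: 0.683
grasp_force: 61.8
t 20.05 q [ 0.43 -0.1  -0.29  2.17 -0.2   0.65  0.78] p [560.7 -57.7 107.9] F [-6.9 -1.   8.4] M [-0.    1.24 -0.03]
turn [0.002 0.001 0.001] shift after turn [ 0.7 -0.3  0.8] shift now [ 0.7 -0.3  0.8]
Fn 10.576153915946998 inplane [-2.73166187  0.35841852]
```

```bash
python3 -m crank '[[0,0,-3,0,0,0,0],[0,0,-3,0,0,0,0],[0,0,-3,0,0,0,0],[0,0,-3,0,0,0,0],[0,0,0,0,0,0,0]]';python3 -c "
from j import *
jar(35)"; python3 -m crank '[[0,0,-5,0,0,0,0],[0,0,-10,0,0,0,0],[0,0,-10,0,0,0,0],[0,0,-10,0,0,0,0],[0,0,0,0,0,0,0]]';python3 -c "
from v import *
vert([530,-395,150])"
```

```text
clock: 20.68
tcp_pos: [556.0, -58.2, 118.5]
tool_rot: [[-0.451, 0.785, 0.424], [0.875, 0.483, 0.037], [-0.176, 0.388, -0.905]]
ft_force: [-0.3, 1.1, -1.5]
width: 0.679
grasp_force: 64.2
t 20.675 q [ 0.43 -0.13 -0.29  2.17 -0.21  0.67  0.78] p [556.  -58.2 118.5] F [-0.3  1.1 -1.5] M [-0.03  0.58 -0.  ]
turn [0.003 0.002 0.001] shift after turn [ 0.8 -0.4 -0.6] shift now [ 0.8 -0.4 -0.6]
Fn -1.31227528500348 inplane [-0.79103424 -1.11271939]
clock: 21.3
tcp_pos: [541.6, -59.7, 151.4]
tool_rot: [[-0.451, 0.785, 0.426], [0.875, 0.483, 0.037], [-0.177, 0.389, -0.904]]
ft_force: [0.8, -1.2, -1.6]
width: 0.68
grasp_force: 64.3
t 21.3 q [ 0.43 -0.2  -0.27  2.16 -0.23  0.76  0.8 ] p [541.6 -59.7 151.4] F [ 0.8 -1.2 -1.6] M [-0.06  0.63 -0.03]
turn [0.405 0.175 0.036] shift after turn [-292.7 -163.9    1.4] shift now [-287.9 -171.6  -16. ]
```

```bash
python3 -m crank '[[0,0,-8,0.135,0.059,0.012,0],[0,0,0,0.135,0.058,0.012,0],[0,0,0,0.135,0.058,0.012,0],[-41,-23,0,0,0,0,0],[-42,-23.5,0,0,0,0,0],[-42,-23.5,0,0,0,0,0],[-42,-23.5,0,0,0,0,0],[-42,-23.5,0,0,0,0,0],[-42,-23.5,0,0,0,0,0],[-42,-23.5,0,0,0,0,0],[0,0,0,0,0,0,0]]'; python3 -c "
from v import *
vert([530,-395,0])"
```

```text
clock: 22.68
tcp_pos: [523.6, -401.3, 155.7]
tool_rot: [[-0.451, 0.892, -0.004], [0.892, 0.451, -0.002], [0.0, -0.004, -1.0]]
ft_force: [-0.1, -0.1, -1.7]
width: 0.683
grasp_force: 64.9
t 22.675 q [ 0.73  0.37 -0.16  1.47  0.06  1.31  1.04] p [ 523.6 -401.3  155.7] F [-0.1 -0.1 -1.7] M [ 0.01 -0.02 -0.02]
turn [-0.004 -0.     0.   ] shift after turn [  2.7   8.5 155.7] shift now [  2.7   9.2 155.6]
```

```bash
python3 -m crank '[[2,8,40,-0.004,0,0,0],[0,0,40,0,0,0,0],[0,0,40,0,0,0,0],[0,0,28,0,0,0,0],[0,0,8,0,0,0,0],[0,0,0,0,0,0,0]]';  python3 -c "
from v import *
vert([530,-395,-15])"; python3 -m crank '[[0,0,1.5,0,0,0,0],[0,0,1.5,0,0,0,0],[0,0,0,0,0,0,0]]'; python3 -m crank '[[0,0,1.5,0,0,0,0],[0,0,1.5,0,0,0,0],[0,0,0,0,0,0,0]]'; python3 lid.py
```

```text
clock: 23.42
tcp_pos: [533.0, -389.0, 1.0]
tool_rot: [[-0.459, 0.888, 0.002], [0.888, 0.459, 0.003], [0.002, 0.003, -1.0]]
ft_force: [0.1, -0.9, -1.5]
width: 0.676
grasp_force: 64.9
t 23.425 q [ 0.72  0.49 -0.16  1.62  0.08  1.04  1.01] p [ 533. -389.    1.] F [ 0.1 -0.9 -1.5] M [ 0.01 -0.01  0.03]
turn [ 0.003 -0.002 -0.   ] shift after turn [-3.9 -5.4 16. ] shift now [-4.  -5.5 16. ]
clock: 23.8
tcp_pos: [532.9, -389.8, -1.4]
tool_rot: [[-0.458, 0.889, 0.002], [0.889, 0.458, 0.002], [0.0, 0.003, -1.0]]
ft_force: [-0.5, -0.3, -1.3]
width: 0.68
grasp_force: 64.9
clock: 24.18
tcp_pos: [532.5, -389.4, -5.3]
tool_rot: [[-0.459, 0.889, 0.001], [0.889, 0.459, 0.003], [0.002, 0.002, -1.0]]
ft_force: [0.3, -0.1, -1.0]
width: 0.679
grasp_force: 64.9
board z 21.6
839 z hist (array([  0,   1,   0,   0,   1,  27,  66,  58,  65, 175, 415,  11,  12,
         8]), array([14, 18, 22, 26, 30, 34, 38, 42, 46, 50, 54, 58, 62, 66, 70]))
top z 54.2 mean [ 534.7 -404.9   52.1]
slope deg 10.7
xy ext [ 504. -427.   22.] [ 564. -369.   70.]
```

```bash
python3 -m crank '[[0,0,3,0.002,0,0,0],[0,0,3,0,0,0,0],[0,0,0,0,0,0,0]]'; python3 -m crank '[[0,0,1.5,0,0,0,0],[0,0,1,0,0,0,0],[0,0,0,0,0,0,0]]'; python3 -m crank '[[0,0,1,0,0,0,0],[0,0,1,0,0,0,0],[0,0,0,0,0,0,0]]'
```

```text
clock: 24.6
tcp_pos: [532.3, -389.3, -11.6]
tool_rot: [[-0.459, 0.889, -0.001], [0.889, 0.459, 0.002], [0.002, -0.0, -1.0]]
ft_force: [0.1, -0.4, -1.5]
width: 0.681
grasp_force: 64.9
clock: 24.98
tcp_pos: [532.6, -389.5, -13.6]
tool_rot: [[-0.459, 0.889, -0.0], [0.889, 0.459, 0.001], [0.001, 0.0, -1.0]]
ft_force: [0.1, 0.3, -1.2]
width: 0.682
grasp_force: 64.9
clock: 25.35
tcp_pos: [532.6, -389.5, -15.6]
tool_rot: [[-0.459, 0.889, -0.0], [0.889, 0.459, 0.001], [0.001, 0.0, -1.0]]
ft_force: [-0.5, -0.2, -2.0]
width: 0.68
grasp_force: 64.9
```

```bash
python3 lid.py
```

```text
board z 21.6
844 z hist (array([  0,   1,   8,  51,  57,  53,  71, 506,  56,  10,   8,  10,   9,
         4]), array([14, 18, 22, 26, 30, 34, 38, 42, 46, 50, 54, 58, 62, 66, 70]))
top z 44.4 mean [ 534.  -402.    44.6]
slope deg 4.8
xy ext [ 504. -426.   22.] [ 564. -370.   69.]
```

```bash
python3 -m crank '[[0,0,1,0,0,0,0],[0,0,0,0,0,0,0]]'; python3 -m crank '[[0,0,1,0,0,0,0],[0,0,0,0,0,0,0]]'; python3 -m crank '[[0,0,0.8,0,0,0,0],[0,0,0,0,0,0,0]]'
```

```text
clock: 25.65
tcp_pos: [532.6, -389.4, -16.6]
tool_rot: [[-0.459, 0.889, -0.0], [0.889, 0.459, 0.001], [0.001, 0.0, -1.0]]
ft_force: [0.8, -0.5, -2.9]
width: 0.68
grasp_force: 64.9
clock: 25.9
tcp_pos: [532.8, -389.6, -17.1]
tool_rot: [[-0.459, 0.889, 0.0], [0.889, 0.459, 0.001], [0.001, 0.001, -1.0]]
ft_force: [-1.1, 0.8, 1.1]
width: 0.679
grasp_force: 65.0
clock: 26.15
tcp_pos: [532.8, -389.6, -17.2]
tool_rot: [[-0.458, 0.889, -0.0], [0.889, 0.458, 0.001], [0.001, 0.0, -1.0]]
ft_force: [-2.1, 1.6, 5.0]
width: 0.682
grasp_force: 65.5
```

Contact came at TCP z = -17.1, above the -20.7 at which the tips touched earlier, so the lid itself is on the board. Releasing and backing off.

```bash
python3 -m crank '[[0,0,0,0,0,0,0.75],[0,0,0,0,0,0,0.85],[0,0,0,0,0,0,0.95],[0,0,0,0,0,0,0.95],[0,0,-8,0,0,0,0.95],[0,0,-20,0,0,0,0.95],[0,0,-40,0,0,0,0.95],[0,0,-50,0,0,0,0.95],[0,0,-50,0,0,0,0.95],[0,0,0,0,0,0,0.95]]'; python3 lid.py
```

```text
clock: 27.4
tcp_pos: [536.0, -391.8, 157.6]
tool_rot: [[-0.458, 0.889, 0.01], [0.889, 0.459, -0.006], [-0.01, 0.006, -1.0]]
ft_force: [0.5, -0.6, 0.8]
width: 0.95
grasp_force: 0.0
board z 21.7
776 z hist (array([  0,   0,  27,  52,  63,  48, 198, 388,   0,   0,   0,   0,   0,
         0]), array([14, 18, 22, 26, 30, 34, 38, 42, 46, 50, 54, 58, 62, 66, 70]))
top z 42.4 mean [ 535.1 -400.8   42.2]
slope deg 2.3
xy ext [ 504. -428.   23.] [ 564. -371.   46.]
```

```bash
python3 -c "
from rig import env
print(env.sign_off())"
```

```text
the job is handed in; nothing more can be done
None
```

The lid is off the jar and lies flat, top side up, near the middle of the chopping board; I handed the job in at about 27 s with the gripper open and clear. I briefly set it back on the jar's rim to regrip it higher, and I didn't re-check the garlic, shaker and timer at the end.

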